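Fit the thread winder's drive gear and hold it home

TASK

Fit the drive gear on the thread winder: pick up the gear with the tall square hub, turn it until the cross-shaped bore lines up with the winder's cross-shaped spindle, and slide it straight down over the spindle until it is fully home against the spring plate. Finish while the gripper is still holding the gear pressed all the way down, because the spring lifts it when you let go. Leave the flat spare gear, the thread spool, the eraser and the chalk where they lie.

Things in the scene. Friction and masses are not known exactly. Their poses are not given: they have to be found in the camera images.
- drive_gear: Loose gear to fit, 0.09-0.19 kg, standing on the desk: toothed grey rim 62 mm across, 10 mm thick; through it a metal hub 34 mm square, top 48 mm above the underside. Grip the hub's flats above the rim. Cross bore right through: two slots 8.5 x 24.5 mm, square to the flats; fits in any quarter turn. Origin: centre of underside; z up the bore, x and y along the slots.
- spindle_tip (a point): Top centre of the winder's fixed-height steel spindle, 78 mm above the desk: an upright cross of two bars, each 6 mm thick, 22 mm long, top rounded over 3 mm. x, y along the bars, z up. It stands at any angle; stiff friction (0.3 N m) holds it there. The gear is fully home with its underside 34 mm below this tip.
- clutch_plate (a joint): Spring plate, a steel disc 48 mm across round the spindle: 0 = up (its top 26 mm below the spindle's tip), 0.008 m = pressed fully down on its stop (34 mm below the tip). Pushes back with 4 N at the start of its travel, 8 N at the end.
- winder: Grey bench thread winder fixed to the desk: box 35 mm high, reaching 48 mm to -x, 102 mm to +x and 48 mm to either side of its origin, which is on the desk under the spindle's axis; z up. At +x, 72 to 88 mm behind the spindle, a wire thread guide 66 mm wide reaches 93 mm above the desk.
- spare_gear: Loose flat grey gear 61 mm across and 12 mm thick, with a plain round hole of 16 mm and no hub; origin at the centre of its underside. Not to be moved.
- thread_spool: Loose thread spool standing, 32 mm across, 40 mm high; origin at the centre of its underside. Not to be moved.
- eraser: Loose eraser lying flat, 19 x 45 x 13 mm; origin at the centre of its underside. Not to be moved.
- chalk: Loose white tailor's chalk lying flat, 26 x 43 x 8 mm; origin at the centre of its underside. Not to be moved.
There are look-alikes about, which are no part of the job. What is shaped like the drive_gear but blue is not meant.

How it is judged:
On the way, in this order (a step that is already met when the one before it is completed fails the run):
1. the drive gear is gripped and lifted more than 60 mm off the desk (height (world z) of drive_gear above 0.06 m and contact force between the fingers and drive_gear above 2 N), for 0.2 s.
2. the splines mesh: the gear's underside is at least 10 mm below the spindle's tip, centred and square to it (z of drive_gear in the frame of spindle_tip below -0.01 m and horizontal distance between drive_gear and spindle_tip below 0.004 m and angle between drive_gear's own z axis and vertical below 0.12 rad), for 0.1 s.
At the end, for the whole second after the job is handed in: Gear meshed on the spindle (within 3 mm, 0.08 rad tilt, 0.2 rad turn), underside 32.5 mm or more below the tip, spring plate 6.5 mm or more down, at rest, fingers still holding it (over 3 N); spare gear, spool, eraser and chalk within 25 mm of their start (value of joint clutch_plate above 0.0065 m and z of drive_gear in the frame of spindle_tip below -0.0325 m and horizontal distance between drive_gear and spindle_tip below 0.003 m and angle between drive_gear's own z axis and vertical below 0.08 rad and (angle between the x axis of drive_gear and the x axis of spindle_tip, either way round below 0.2 rad or angle between the x axis of drive_gear and the y axis of spindle_tip, either way round below 0.2 rad) and contact force between the fingers and drive_gear above 3 N and linear speed of drive_gear below 0.02 m/s and distance of each of spare_gear, thread_spool, eraser, chalk from where it was at the start of the episode below 0.025 m); the arm keeps its last pose, push and grip.
It fails at once if a bystander (spare gear, spool, eraser, chalk) is moved more than 25 mm (distance of any of spare_gear, thread_spool, eraser, chalk from where it was at the start of the episode above 0.025 m).
It also fails if it takes over 40 s, if anything falls off the work surface, if the arm or the gripper's body presses on something with over 40 N, if the wrist force passes 120 N, or if a joint passes its speed limit or range.

ROBOT

A 6-joint arm with a two-finger parallel gripper is mounted at the origin on a cart in front of the work surface, level with it; the furniture and walls round the work are solid. World frame = base frame: x ahead of the robot, y to its left, z up, the work surface at z = 0. Lengths are in m, angles in rad, forces in N, time in s.
With the tool pointing down it reaches from about 0.425 to 1.125 m from the base axis. Payload 14.9 kg.
Tool frame: the origin (TCP) lies at the very end of the fingers, on their centre line; the grasp point (between the pads) lies 19 mm behind it; z points along the fingers, y is the line along which they close (so a half turn about z gives the same grasp; the last joint's range is limited). The gripper opens to 91 mm and grips with 3 to 60 N. Pads are 32 mm wide; open, the fingers measure 118 mm over their backs; the gripper's body (76 mm by 178 mm) begins 60 mm behind the grasp point.
Start: joints at [1.087, 0.379, 1.734, -0, 1.028, -0.033], TCP at [0.305, 0.63, 0.182] pointing down, gripper open.
Joint ranges: [-2.77, 2.77], [-0.74, 2.19], [0, 2.66], [-1.06, 4.2], [0.31, 2.87], [-3.08, 3.08]. Speed limits (rad/s): [1.89, 1.89, 2.39, 3.14, 3.14, 3.14].

INTERFACE

Orientations are given as a rotation vector (axis times angle).
In Python, from plant import env, cams, job gives the robot as it stands.
- The arm moves only by the shell command python3 -m creep 'ROWS' [OPENING] [FORCE]. ROWS is JSON, a list of rows, each a list of 4 numbers: the shift along the tool's x, y, z in units of 200 mm (1.0 is 200 mm), then the turn about the tool's z in units of 90 degrees (1.0 is 90 degrees). A call has 1 to 5 rows; each row is the pose to reach, as a shift and turn from the pose commanded when the call began, along the tool's axes at that moment; what a row does not reach only later rows make up. A row lasts 1/8 s, in which the tool goes at most 62.5 mm and 10.7 degrees, less where a joint would pass 70% of its speed; a pose out of reach is approached as far as the arm can. A call with a number of a shift or a turn outside -1 to 1 is refused whole. A call with a gripper value outside its range is refused whole. OPENING is the opening, from 0 (shut) to 1 (fully open), set as the call begins (- or left out, the last holds). The fingers move at their own pace and stop on an object; FORCE is the grip in N (left out, the last holds). Time passes only in rows, so rows that repeat a pose let the fingers close. It gives the time, the measured TCP pose, the force, the opening and the grip force at its end, in the units of the state.
- env.observe(): the state, without advancing time (a new reading comes with each control period).
- cams.camera(name): name is "scene" or "top"; returns (picture, depth): 400x640x3 uint8, red, green, blue; 400x640 float32, m along the optical axis (not along the pixel's ray), 0 where there is no reading.
- cams.calibration(name): a dict with "intrinsics" (3x3 intrinsics, pixels), "R" (3x3) and "t" (3): a world point X has camera coordinates R X + t. Camera axes: x right, y down, z forward; pixel columns grow to the right and rows downward; lengths in m; the calibration is good to about 2 mm. A picture is of the moment at which its call begins. calibration takes no time and is no camera call.
- job.hand_in(): hands the job in; it is judged then, once.
The state is a dict: "time": time; "q": joint angles; "qd": joint speeds; "tau": joint torques, N m; "eef_pos": TCP position; "ee_rot": TCP orientation; "force": force on the tool from outside, world axes, zero at the start; "torque": the same for the moment, N m; "grip_width": opening from 0.0 (shut) to 1.0 (fully open); "grasp_force": force on a finger pad.
Only numpy, scipy, OpenCV 4.12 (cv2) and the standard library are available. Lean on these libraries where they do the work, as an engineer would, in place of code of your own. Each camera call takes 0.05 s, during which the arm holds its last target. There are 200 camera calls.

## Working session

There is one attempt and no reset: what is moved stays moved. The work goes in short steps, Python scripts to look and compute and a shell command to move; the robot and the scene stay as the last step left them, time stands still between calls to the robot, and variables do not carry over. Pictures are saved under pics/ and viewed, at most 10 in all, crops included, and the job is handed in when it is done.

```bash
mkdir -p pics; ls
python3 - <<'E'
from plant import env,cams,job
import cv2,numpy as np
s=env.observe();print({k:np.round(v,3) for k,v in s.items()})
for n in("scene","top"):
    p,d=cams.camera(n);cv2.imwrite(f"pics/{n}0.png",p[:,:,::-1]);np.savez(f"{n}0.npz",p=p,d=d)
    c=cams.calibration(n);print(n,c["intrinsics"].round(1).tolist(),c["R"].round(3).tolist(),c["t"].round(3),(-c["R"].T@c["t"]).round(3))
E
```

```text
pics
{'time': np.float64(0.0), 'q': array([ 1.087,  0.379,  1.735,  0.   ,  1.028, -0.033]), 'qd': array([ 0.   , -0.001, -0.002, -0.   , -0.001, -0.002]), 'tau': array([ 3.0000e-03, -7.6373e+01, -4.3437e+01,  6.5000e-02,  4.2000e-02,
       -0.0000e+00]), 'eef_pos': array([0.305, 0.63 , 0.182]), 'ee_rot': array([-7.020e-01, -3.062e+00,  2.000e-03]), 'force': array([-0.08 , -1.01 , -0.161]), 'torque': array([0.011, 0.001, 0.01 ]), 'grasp_force': np.float64(0.0), 'grip_width': np.float64(1.001)}
scene [[407.2, 0.0, 327.8], [0.0, 407.2, 201.7], [0.0, 0.0, 1.0]] [[0.806, -0.592, -0.021], [-0.418, -0.544, -0.728], [0.42, 0.595, -0.685]] [-0.524  0.219  0.758] [ 0.196 -0.642  0.668]
top [[476.0, 0.0, 311.6], [0.0, 476.0, 197.6], [0.0, 0.0, 1.0]] [[0.005, -1.0, -0.019], [-0.997, -0.004, -0.072], [0.071, 0.019, -0.997]] [-0.152  0.528  1.114] [ 0.448 -0.171  1.146]
```

View pics/scene0.png

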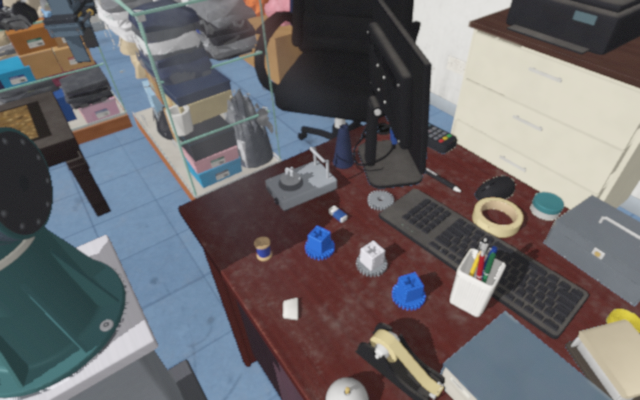

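View pics/top0.png

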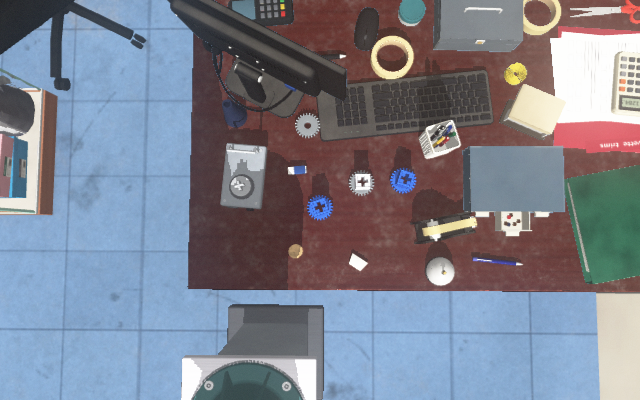

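Scene picture: drive-gear candidates at (372,258) grey-white hub, (320,242) blue and (409,290) blue. In the top picture these are (361,183), (320,207) and (403,180). The grey one fits, since the blue look-alikes are excluded. The flat spare is at top (307,125) and the winder spindle at (241,184). I'll confirm with one enlarged crop.

Run:
```python
import cv2,numpy as np
t=np.load("top0.npz")["p"][:,:,::-1];s=np.load("scene0.npz")["p"][:,:,::-1]
f=lambda im,x,y,w,h:cv2.resize(im[y:y+h,x:x+w],(400,300),interpolation=cv2.INTER_CUBIC)
o=np.vstack([np.hstack([f(t,331,161,60,45),f(t,211,140,68,51+20)]),np.hstack([f(s,342,233,60,45),f(s,260,145,80,60)])])
cv2.imwrite("pics/crop0.png",o)
```

```text
(no output)
```

View pics/crop0.png

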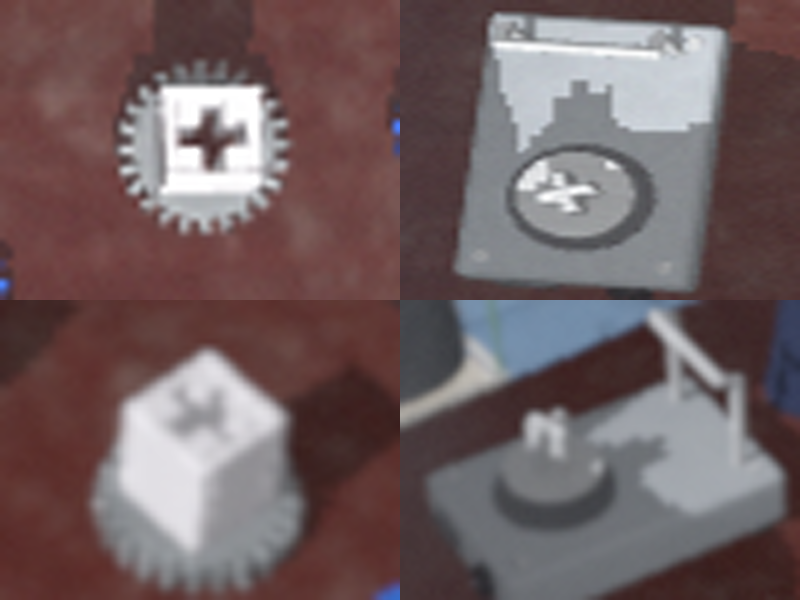

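The crop shows a square-hubbed grey gear with a cross bore at top (361,181), so it is the drive gear. The spindle cross is at top (241,184) on its disc, turned roughly 20°.

```bash
cat > h.py <<'E'
import cv2,numpy as np
from plant import env,cams,job
def cloud(n,d):
    c=cams.calibration(n);K=c["intrinsics"];v,u=np.indices(d.shape)
    X=np.stack([(u-K[0,2])/K[0,0]*d,(v-K[1,2])/K[1,1]*d,d],-1)
    return (X-c["t"])@c["R"]
def ray(n,u,v):
    c=cams.calibration(n);r=c["R"].T@np.linalg.solve(c["intrinsics"],[u,v,1.]);return -c["R"].T@c["t"],r
def plane(n,u,v,z):
    o,r=ray(n,u,v);return o+r*(z-o[2])/r[2]
def tri(a,b):
    (o,r),(p,s)=ray("top",*a),ray("scene",*b)
    k=np.linalg.lstsq(np.stack([r,-s],1),p-o,rcond=None)[0]
    A,B=o+r*k[0],p+s*k[1];return (A+B)/2,np.linalg.norm(A-B)
E
python3 - <<'E'
from h import *
for n,(gu,gv),(su,sv) in(("top",(361,182),(241,184)),("scene",(372,255),(290,180))):
    z=np.load(n+"0.npz");P=cloud(n,z["d"]);v,u=np.indices(z["d"].shape)
    print(n,"desk z",np.median(P[...,2][(abs(u-340)<12)&(abs(v-(230 if n=="top" else 270))<5)]).round(4))
    for nm,a,b,lo,hi in(("hub",gu,gv,.041,.056),("spin",su,sv,.060,.09)):
        m=(abs(u-a)<24)&(abs(v-b)<26)&(P[...,2]>lo)&(P[...,2]<hi)&(z["d"]>0)
        if nm=="spin": m&=(abs(v-b)<12)&(abs(u-a)<14) 
        q=P[m];
        if len(q)<4: print(nm,len(q));continue
        r=cv2.minAreaRect((q[:,:2]*1000).astype(np.float32))
        uv=np.stack([u[m],v[m]],1)
        print(nm,len(q),"z",np.percentile(q[:,2],[10,50,90]).round(4),"mean",q.mean(0).round(4),"rect",np.round(r[0],1),np.round(r[1],1),round(r[2],1),"pix",uv.mean(0).round(1),uv.min(0),uv.max(0))
z=np.load("top0.npz");P=cloud("top",z["d"])
np.set_printoptions(linewidth=250)
print((P[176:193,231:252,2]*1000).round().astype(int))
print(z["p"][176:193,231:252].mean(-1).astype(int))
E
```

```text
top desk z 0.0006
hub 166 z [0.045  0.0483 0.0509] mean [ 0.5652 -0.2663  0.0481] rect [ 565.3 -266.7] [33.6 32.9] 0.4 pix [361.9 181. ] [355 174] [369 188]
spin 61 z [0.0665 0.0758 0.0793] mean [0.5527 0.0146 0.0746] rect [553.2  14.6] [17.4 19.4] 63.9 pix [238.8 184.9] [234 180] [244 190]
scene desk z -0.0001
hub 241 z [0.0435 0.0474 0.049 ] mean [ 0.5626 -0.2679  0.0467] rect [ 563.6 -267. ] [35.1 34.8] 3.8 pix [372.  250.5] [360 241] [384 260]
spin 71 z [0.0624 0.0712 0.077 ] mean [0.5489 0.0125 0.0705] rect [550.9  15.4] [17.1 20.6] 67.4 pix [289.  172.5] [285 169] [293 177]
[[  36   35   37   38   35   36   47   52   52   52   51   52   48   40   36   38   37   42   35   34   38]
 [  39   36   40   39   53   60   51   50   52   51   57   52   55   58   51   37   38   39   38   38   33]
 [  33   36   37   54   54   52   53   52   48   55   50   54   56   53   52   50   52   40   41   41   35]
 [  36   40   50   53   51   54   53   52   51   52   53   53   52   51   52   52   52   53   36   39   34]
 [  40   49   49   51   57   53   74   74   68   53   53   52   54   51   53   51
[... 2103 characters left out ...]
96]
 [155 159 161 155 190 215 233 234 232 249 226 220 207 161 137 154 158 159 158 153  97]
 [147 150 151 204 251 252 231 226 217 157 127 124 139 135 149 152 154 153 154 150  99]
 [147 151 153 184 222 220 212 234 228 162 112 125 148 151 152 153 155 155 151 131  96]
 [147 155 155 156 151 143 148 181 226 208 124 127 150 153 154 153 155 154 154 122  91]
 [148 155 153 156 155 153 153 188 236 220 167 118 150 156 155 154 154 155 157 114  91]
 [116 152 154 154 153 154 156 159 160 135 136 131 154 155 157 156 158 156 144  95  88]
 [ 89 148 156 154 156 154 155 157 153 153 153 154 156 155 153 154 157 155 106  86  88]
 [ 90 107 149 153 152 155 153 154 154 154 156 156 156 158 157 156 158 127  92  86  88]]
```

```bash
cat >> h.py <<'E'
def four(xy):  # centre and 4-fold angle (deg, cross arms direction) of points
    q=xy-xy.mean(0);w=(q[:,0]+1j*q[:,1]);return np.degrees(np.angle((w**4).sum())/4)
E
python3 - <<'E'
from h import *
for n in("top","scene"):
    z=np.load(n+"0.npz");P=cloud(n,z["d"]);v,u=np.indices(z["d"].shape)
    g=z["p"].mean(-1);a,b=((239,185) if n=="top" else (290,172))
    w=(abs(u-a)<9)&(abs(v-b)<9)
    m=w&(P[...,2]>.0665)&(P[...,2]<.09)
    q=np.array([plane(n,x,y,.077)[:2] for x,y in zip(u[m],v[m])])
    r=cv2.minAreaRect((q*1000).astype(np.float32))
    print(n,"spin raycast mean",(q.mean(0)*1000).round(1),"minrect",np.round(r[0],1),np.round(r[1],1),r[2],"four",four(q).round(1),"pix",u[m].mean(),v[m].mean())
    # upper part only
    m2=w&(P[...,2]>.074);print("  upper",P[m2].mean(0).round(4),m2.sum(),"four",four(P[m2][:,:2]).round(1))
    # plate disc
    c=np.array([.553,.0145]);R=np.hypot(P[...,0]-c[0],P[...,1]-c[1])
    md=(R<.035)&(P[...,2]>.046)&(P[...,2]<.0575)
    pt=np.stack([u[md],v[md]],1).astype(np.int32);hull=cv2.convexHull(pt)[:,0]
    h=np.array([plane(n,x,y,.052)[:2] for x,y in hull])
    print("  disc",np.round(cv2.minEnclosingCircle((h*1000).astype(np.float32)),1) if 0 else cv2.minEnclosingCircle((h*1000).astype(np.float32)),"rect",np.round(cv2.minAreaRect((h*1000).astype(np.float32))[0],1))
    # hub
    a,b=((361,181) if n=="top" else (372,250))
    m=(abs(u-a)<20)&(abs(v-b)<20)&(P[...,2]>.041)&(P[...,2]<.056)
    q=np.array([plane(n,x,y,.048)[:2] for x,y in zip(u[m],v[m])])
    r=cv2.minAreaRect((q*1000).astype(np.float32))
    print("  hub raycast",np.round(r[0],1),np.round(r[1],1),r[2],"four-45",four(q).round(1), "pix",u[m].mean(),v[m].mean())
    # gear rim: all >3mm
    if n=="top":
        m=(np.hypot(P[...,0]-.565,P[...,1]+.267)<.036)&(P[...,2]>.004)
        q=P[m];print("  gear all",cv2.minEnclosingCircle((q[:,:2]*1000).astype(np.float32)))
E
```

```text
top spin raycast mean [552.7  14.8] minrect [553.1  14.5] [18.4 19.2] 64.23025512695312 four 16.0 pix 238.55555555555554 184.72222222222223
  upper [0.5526 0.0151 0.0772] 42 four 15.6
  disc ((553.1740112304688, 15.464788436889648), 23.72704315185547) rect [553.4  15.7]
  hub raycast [ 565.2 -266.7] [32.4 32.7] 89.92898559570312 four-45 -44.6 pix 361.855421686747 181.0
  gear all ((564.7266235351562, -266.1051330566406), 34.618934631347656)
scene spin raycast mean [548.5  10.7] minrect [548.8  11.1] [26.1 18.6] 58.10161209106445 four 16.5 pix 289.0169491525424 170.76271186440678
  upper [ 0.5399 -0.0054  0.0952] 32 four -28.4
  disc ((549.7195434570312, 14.912714004516602), 25.113672256469727) rect [549.5  14.3]
  hub raycast [ 561.9 -268.7] [38.1 37. ] 2.7101683616638184 four-45 -43.0 pix 371.9792531120332 250.4564315352697
```

```bash
cat >> h.py <<'E'
from scipy.spatial.transform import Rotation as Ro
def go(x,y,z,yaw=None):  # shift (tool units) and turn (tool y axis to yaw deg, mod 180) from here
    s=env.observe();R=Ro.from_rotvec(s["ee_rot"]).as_matrix()
    d=R.T@(np.array([x,y,z])-s["eef_pos"])/.2
    now=np.degrees(np.arctan2(R[1,1],R[0,1]));t=0 if yaw is None else -(((yaw-now+90)%180)-90)/90
    print("t",s["time"].round(2),"at",s["eef_pos"].round(4),"yaw",now.round(2),"tilt",np.degrees(np.arccos(-R[2,2])).round(2),"F",s["force"].round(1),"grip",s["grip_width"].round(3),s["grasp_force"].round(1),"-> d",d.round(3),"turn",round(t,3))
E
python3 - <<'E'
from h import *
for n in("top","scene"):
    P=cloud(n,np.load(n+"0.npz")["d"]).reshape(-1,3)
    m=(P[:,2]>.1)&(P[:,2]<.6)&(P[:,0]>.25)&(P[:,0]<.8)&(P[:,1]>-.5)&(P[:,1]<.75)
    q=P[m];print(n,len(q))
    for y in np.arange(-.5,.75,.1):
        k=q[(q[:,1]>=y)&(q[:,1]<y+.1)]
        if len(k)>5:print(y.round(2),"xmin",np.percentile(k[:,0],2).round(3),"zmax",k[:,2].max().round(2))
go(.45,.25,.18,91)
E
```

```text
top 5571
-0.5 xmin 0.629 zmax 0.15
-0.3 xmin 0.711 zmax 0.37
-0.2 xmin 0.718 zmax 0.37
-0.1 xmin 0.748 zmax 0.37
-0.0 xmin 0.717 zmax 0.32
scene 8619
-0.5 xmin 0.643 zmax 0.15
-0.3 xmin 0.709 zmax 0.37
-0.2 xmin 0.716 zmax 0.37
-0.1 xmin 0.745 zmax 0.37
-0.0 xmin 0.715 zmax 0.32
0.5 xmin 0.253 zmax 0.37
0.6 xmin 0.311 zmax 0.35Traceback (most recent call last):
  File "<stdin>", line 9, in <module>
  File "h.py", line 22, in go
    print("t",s["time"].round(2),"at",s["eef_pos"].round(4),"yaw",now.round(2),"tilt",np.degrees(np.arccos(-R[2,2])).round(2),"F",s["force"].round(1),"grip",s["grip_width"].round(3),s["grasp_force"].round(1),"-> d",d.round(3),"turn",round(t,3))
              ^^^^^^^^^^^^^^^
AttributeError: 'float' object has no attribute 'round'
```

```bash
sed -i 's/s\["time"\].round(2)/round(float(s["time"]),2)/; s/s\["grip_width"\].round(3),s\["grasp_force"\].round(1)/round(float(s["grip_width"]),3),round(float(s["grasp_force"]),1)/' h.py
python3 -m creep '[[0.1,-0.25,0,-0.1],[0.1,-0.5,0,-0.2],[0.1,-0.75,0,-0.3],[0.1,-1,0,-0.298],[0.1,-1,0,-0.298]]'
python3 -c "
from h import *
go(.48,.16,.18,91)"
```

```text
time: 0.72
eef_pos: [0.1985, 0.4561, 0.1819]
ee_rot: [0.027, -3.141, 0.002]
force: [0.4, 0.2, -0.5]
grip_width: 1.0
grasp_force: 0.0
t 0.72 at [0.1985 0.4561 0.1819] yaw 90.99 tilt 0.08 F [ 0.4  0.2 -0.5] grip 1.0 0.0 -> d [-1.382 -1.505  0.011] turn -0.0
```

```bash
python3 -m creep '[[-0.2,-0.2,0,0],[-0.4,-0.4,0,0],[-0.6,-0.6,0,0],[-0.8,-0.8,0,0],[-1,-1,0,0]]'
python3 -m creep '[[-0.1,-0.25,0,0],[-0.2,-0.5,0,0],[-0.3,-0.75,0,0],[-0.4,-1,0,0],[-0.4,-1,0,0]]'
python3 -c "
from h import *
go(.563,-.267,.12,91)"
```

```text
time: 1.35
eef_pos: [0.4052, 0.2612, 0.1826]
ee_rot: [-0.027, 3.141, 0.001]
force: [1.3, 0.6, 0.3]
grip_width: 1.0
grasp_force: 0.0
time: 1.98
eef_pos: [0.4885, 0.0612, 0.1824]
ee_rot: [-0.021, 3.141, -0.0]
force: [0.2, 0.7, 0.3]
grip_width: 0.998
grasp_force: 0.0
t 1.98 at [0.4885 0.0612 0.1824] yaw 90.76 tilt 0.03 F [0.2 0.7 0.3] grip 0.998 0.0 -> d [-0.35  -1.646  0.313] turn -0.003
```

```bash
python3 -m creep '[[-0.07,-0.25,0,0],[-0.14,-0.5,0,0],[-0.21,-0.75,0,0],[-0.28,-1,0,0],[-0.28,-1,0,0]]'
python3 -m creep '[[-0.03,-0.25,0,0],[-0.07,-0.5,0,0],[-0.07,-0.64,0,0],[-0.07,-0.64,0.2,0],[-0.07,-0.64,0.3,0]]'
python3 - <<'E'
from h import *
go(.563,-.267,.12,91)
for n in("top","scene"):
    p,d=cams.camera(n);cv2.imwrite(f"pics/{n}1.png",p[:,:,::-1]);np.savez(f"{n}1.npz",p=p,d=d)
a=cv2.imread("pics/top1.png")[110:250,270:450];b=cv2.imread("pics/scene1.png")[150:290,290:470]
cv2.imwrite("pics/c1.png",np.hstack([cv2.resize(a,(400,311)),cv2.resize(b,(400,311))]))
E
```

```text
time: 2.6
eef_pos: [0.5474, -0.1373, 0.1822]
ee_rot: [-0.023, 3.141, -0.0]
force: [-0.5, 0.8, -0.1]
grip_width: 1.002
grasp_force: 0.0
time: 3.22
eef_pos: [0.5618, -0.2616, 0.1203]
ee_rot: [0.028, -3.139, -0.002]
force: [0.8, 0.1, -0.2]
grip_width: 0.997
grasp_force: 0.0
t 3.23 at [ 0.5618 -0.2616  0.1203] yaw 91.02 tilt 0.14 F [ 0.8  0.1 -0.2] grip 0.997 0.0 -> d [-0.005 -0.027  0.002] turn 0.0
```

View pics/c1.png

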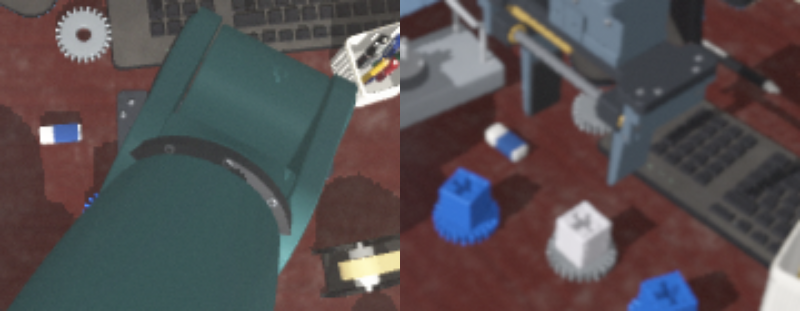

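The top camera is blocked by the arm. In the scene view both fingers straddle the gear, with tips at crop (525,110) and (612,180). I'll use the fingers to check the scene camera's offset against the TCP reading.

Run:
```python
from h import *
z=np.load("scene1.npz");P=cloud("scene",z["d"])
for lo,hi in((-.34,-.295),(-.235,-.18)):
    m=(P[...,2]>.121)&(P[...,2]<.150)&(P[...,0]>.52)&(P[...,0]<.61)&(P[...,1]>lo)&(P[...,1]<hi)
    q=P[m]*1000;print(m.sum(),"x",np.percentile(q[:,0],[2,25,50,75,98]).round(1),"y",np.percentile(q[:,1],[2,25,50,75,98]).round(1))
    r=cv2.minAreaRect(q[:,:2].astype(np.float32));print(np.round(r[0],1),np.round(r[1],1),r[2])
    m=(P[...,2]>.100)&(P[...,2]<.150)&(P[...,0]>.52)&(P[...,0]<.61)&(P[...,1]>lo)&(P[...,1]<hi);print("zmin",np.percentile(P[m][:,2],[1,5]).round(4))
go(.562,-.267,.014,91)
```

```text
Traceback (most recent call last):
IndexError: index -1 is out of bounds for axis 0 with size 0
```

Run:
```python
from h import *
z=np.load("scene1.npz");P=cloud("scene",z["d"])
m=(P[...,2]>.10)&(P[...,2]<.16)&(P[...,0]>.48)&(P[...,0]<.64)&(P[...,1]>-.38)&(P[...,1]<-.14)
v,u=np.where(m);q=P[m]*1000;print(len(q))
l,st=cv2.connectedComponentsWithStats(m.astype(np.uint8))[1:3]
for i in range(1,st.shape[0]):
    if st[i,4]>30:
        k=P[l==i]*1000;print(st[i],[np.percentile(k[:,j],[2,25,50,75,98]).round(1).tolist() for j in range(3)])
go(.562,-.267,.014,91)
```

```text
98
[346 192  16  10  62] [[541.2, 546.5, 554.6, 564.5, 573.3], [-217.0, -215.7, -215.4, -214.9, -209.8], [150.3, 152.5, 155.1, 157.6, 159.7]]
[383 222  18  11  36] [[542.5, 543.7, 548.7, 563.6, 575.6], [-316.8, -316.3, -315.8, -313.5, -308.0], [151.1, 155.6, 157.4, 158.1, 159.7]]
t 3.33 at [ 0.5613 -0.2613  0.1201] yaw 91.04 tilt 0.23 F [-0.2  0.1  0.5] grip 0.998 0.0 -> d [-0.005 -0.029  0.53 ] turn 0.0
```

```bash
python3 - <<'E'
from h import *
c=cams.calibration("scene")
for X in((.545,-.32,.12),(.545,-.32,.15),(.5645,-.267,.048)):
    k=c["intrinsics"]@(c["R"]@X+c["t"]);print(X,(k[:2]/k[2]).round(1))
P=cloud("scene",np.load("scene1.npz")["d"])
for r in range(216,236,2):print(r,[tuple((P[r,u]*1000).astype(int)) for u in(386,390,395)])
E
python3 -m creep '[[0,-0.025,0.08,0],[0,-0.025,0.16,0],[0,-0.025,0.24,0],[0,-0.025,0.24,0],[0,-0.025,0.24,0]]'
python3 - <<'E'
from h import *
p,d=cams.camera("scene");np.savez("scene2.npz",p=p,d=d)
b=p[150:290,290:470,::-1];cv2.imwrite("pics/c2.png",cv2.resize(b,(720,560),interpolation=cv2.INTER_CUBIC))
go(.5635,-.267,.014,91)
E
```

```text
(0.545, -0.32, 0.12) [386.1 246.4]
(0.545, -0.32, 0.15) [387.5 234.9]
(0.5645, -0.267, 0.048) [372.5 249.3]
216 [(np.int64(543), np.int64(-313), np.int64(191)), (np.int64(545), np.int64(-320), np.int64(195)), (np.int64(558), np.int64(-319), np.int64(186))]
218 [(np.int64(543), np.int64(-313), np.int64(186)), (np.int64(545), np.int64(-320), np.int64(190)), (np.int64(559), np.int64(-318), np.int64(180))]
220 [(np.int64(543), np.int64(-314), np.int64(183)), (np.int64(549), np.int64(-317), np.int64(181)), (np.int64(561), np.int64(-317), np.int64(174))]
222 [(np.int64(543), np.int64(-314), np.int64(177)), (np.int64(549), np.int64(-318), np.int64(177)), (np.int64(563), np.int64(-316), np.int64(167))]
224 [(np.int64(542), np.int64(-315), np.int64(174)), (np.int64(550), np.int64(-317), np.int64(171)), (np.int64(565), np.int64(-315), np.int64(160))]
226 [(np.int64(543), np.int64(-315), np.int64(168)), (np.int64(552), np.int64(-316), np.int64(164)), (np.int64(566), np.int64(-315), np.int64(153))]
228 [(np.int64(543), np.int64(-316), np.int64(165)), (np.int64(552), np.int64(-317), np.int64(160)), (np.int64(669), np.int64(-224), np.int64(5))]
230 [(np.int64(543), np.int64(-316), np.int64(159)), (np.int64(659), np.int64(-220), np.int64(1)), (np.int64(670), np.int64(-225), np.int64(-1))]
232 [(np.int64(649), np.int64(-218), np.int64(0)), (np.int64(655), np.int64(-224), np.int64(1)), (np.int64(665), np.int64(-230), np.int64(0))]
234 [(np.int64(646), np.int64(-221), np.int64(-1)), (np.int64(653), np.int64(-227), np.int64(-1)), (np.int64(660), np.int64(-235), np.int64(0))]
time: 3.95
eef_pos: [0.5627, -0.2681, 0.0745]
ee_rot: [-0.027, 3.141, -0.0]
force: [0.2, -0.1, 0.0]
grip_width: 0.998
grasp_force: 0.0
t 4.0 at [ 0.5628 -0.2682  0.0748] yaw 90.99 tilt 0.04 F [-0.3 -0.8  0. ] grip 1.003 0.0 -> d [-0.003  0.006  0.304] turn -0.0
```

View pics/c2.png

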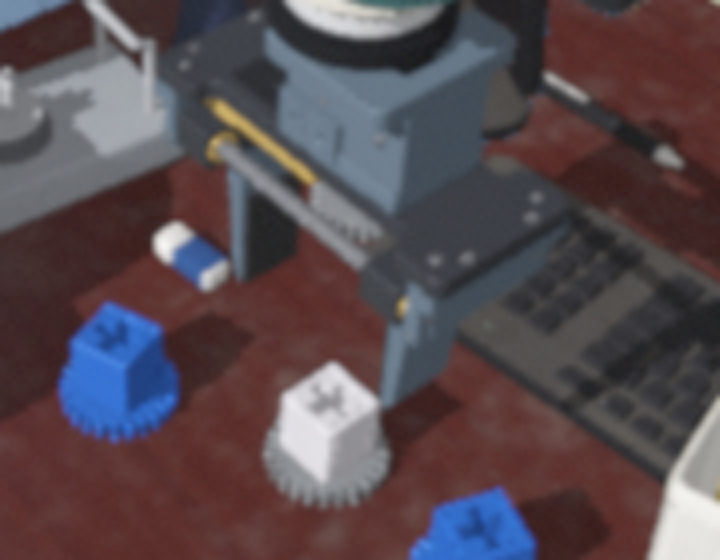

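The fingers are open around the hub but still above it, with the −y fingertip at pixel (386,251) and the hub top at (373,247).

Run:
```python
from h import *
c=cams.calibration("scene")
for z in(.075,.09,.105):
    k=c["intrinsics"]@(c["R"]@(.546,-.327,z)+c["t"]);print(z,(k[:2]/k[2]).round(1))
P=cloud("scene",np.load("scene2.npz")["d"])
m=(P[...,2]>.055)&(P[...,2]<.2)&(P[...,0]>.52)&(P[...,0]<.60)&(P[...,1]>-.345)&(P[...,1]<-.295)
k=P[m]*1000;print(m.sum(),[np.percentile(k[:,j],[1,5,50,95]).round(1).tolist() for j in range(3)])
m=(P[...,2]>.055)&(P[...,2]<.2)&(P[...,0]>.52)&(P[...,0]<.60)&(P[...,1]>-.23)&(P[...,1]<-.19)
k=P[m]*1000;print(m.sum(),[np.percentile(k[:,j],[1,5,50,95]).round(1).tolist() for j in range(3)])
```

```text
0.075 [387.2 264.6]
0.09 [387.9 259.4]
0.105 [388.5 254.1]
304 [[523.5, 523.9, 545.8, 575.1], [-344.3, -339.0, -324.2, -314.8], [109.5, 113.3, 137.4, 197.9]]
480 [[521.4, 522.3, 548.8, 572.3], [-224.1, -223.5, -221.2, -205.0], [106.9, 110.6, 148.5, 197.4]]
```

```bash
python3 -m creep '[[-0.005,0.003,0.1,0],[-0.005,0.003,0.2,0],[-0.005,0.003,0.29,0],[-0.005,0.003,0.29,0],[-0.005,0.003,0.29,0]]'
python3 - <<'E'
from h import *
p,d=cams.camera("scene");np.savez("scene3.npz",p=p,d=d)
b=p[150:290,290:470,::-1];cv2.imwrite("pics/c3.png",cv2.resize(b,(720,560),interpolation=cv2.INTER_CUBIC))
go(.5645,-.267,.014,91)
P=cloud("scene",d);v,u=np.indices(d.shape)
for lo,hi in((-.345,-.303),(-.232,-.19)):
  m=(P[...,2]>.015)&(P[...,2]<.15)&(P[...,0]>.535)&(P[...,0]<.59)&(P[...,1]>lo)&(P[...,1]<hi)
  k=P[m]*1000;print(m.sum(),[np.percentile(k[:,j],[1,5,50,95]).round(1).tolist() for j in range(3)])
E
```

```text
time: 4.62
eef_pos: [0.5636, -0.2675, 0.0164]
ee_rot: [-0.027, 3.141, -0.0]
force: [-0.6, 0.9, 0.8]
grip_width: 1.0
grasp_force: 0.0
t 4.67 at [ 0.5638 -0.2677  0.0168] yaw 90.99 tilt 0.04 F [-0.9  0.4 -0.1] grip 1.002 0.0 -> d [-0.003  0.003  0.014] turn -0.0
178 [[536.7, 544.5, 549.4, 576.8], [-325.7, -325.0, -323.2, -314.8], [50.7, 53.9, 71.7, 98.8]]
368 [[537.3, 542.8, 552.6, 572.9], [-223.2, -222.8, -220.6, -211.0], [49.1, 51.9, 87.4, 149.0]]
```

View pics/c3.png

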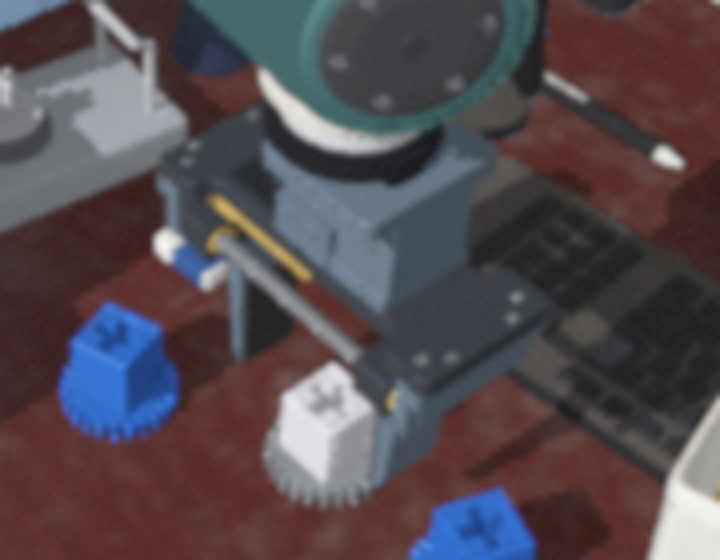

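The picture puts the fingertips about 30 mm above the reported TCP: I see z≈0.048, reported 0.0165. A harmless test is to go down to TCP z≈0.005 and close gently. True tips at 5 mm would stop on the rim (opening 0.68), while tips at 35 mm would stop on the hub (0.37).

```bash
python3 -m creep '[[-0.003,0.003,0.03,0],[-0.003,0.003,0.058,0],[-0.003,0.003,0.058,0],[-0.003,0.003,0.058,0]]' - 5
python3 -m creep '[[0,0,0,0],[0,0,0,0],[0,0,0,0],[0,0,0,0],[0,0,0,0]]' 0.3 5
```

```text
time: 5.18
eef_pos: [0.5641, -0.2669, 0.0048]
ee_rot: [0.027, -3.141, 0.0]
force: [0.2, 0.5, -0.7]
grip_width: 1.001
grasp_force: 0.0
time: 5.8
eef_pos: [0.5641, -0.2668, 0.0047]
ee_rot: [-0.027, 3.141, -0.0]
force: [0.3, 1.2, 0.9]
grip_width: 0.485
grasp_force: 0.0
```

```bash
python3 -m creep '[[0,0,0,0],[0,0,0,0],[0,0,0,0],[0,0,0,0]]' 0.3 5
```

```text
time: 6.3
eef_pos: [0.5641, -0.2668, 0.0048]
ee_rot: [-0.027, 3.141, -0.0]
force: [-0.4, 0.3, 0.4]
grip_width: 0.372
grasp_force: 5.0
```

The fingers stopped on the hub at 0.372 (34 mm), so the fingertips really sit about 30 mm above the reported TCP. I'll reopen a little, go 16 mm lower and grip.

```bash
python3 -m creep '[[0,0,0,0],[0,0,0,0],[0,0,0.04,0],[0,0,0.08,0],[0,0,0.08,0]]' 0.5 5
python3 -m creep '[[0,0,0,0],[0,0,0,0],[0,0,0,0],[0,0,0,0],[0,0,0,0]]' 0.2 45
```

```text
time: 6.92
eef_pos: [0.5634, -0.2665, -0.0123]
ee_rot: [0.027, -3.14, -0.001]
force: [-0.2, -0.4, 0.1]
grip_width: 0.5
grasp_force: 0.0
time: 7.55
eef_pos: [0.5641, -0.2669, -0.0112]
ee_rot: [-0.027, 3.141, -0.0]
force: [-0.2, 0.3, -0.3]
grip_width: 0.367
grasp_force: 45.0
```

```bash
python3 -m creep '[[0,0,-0.15,0],[0,0,-0.3,0],[0,0,-0.45,0],[0,0,-0.6,0],[0,0,-0.6,0]]'
python3 -c "
from h import *
go(.553,.0152,.104,106)"
```

```text
time: 8.18
eef_pos: [0.5653, -0.2675, 0.1109]
ee_rot: [-0.027, 3.138, -0.003]
force: [0.3, 0.4, -1.5]
grip_width: 0.373
grasp_force: 45.0
t 8.18 at [ 0.5653 -0.2675  0.1109] yaw 90.99 tilt 0.22 F [ 0.3  0.4 -1.5] grip 0.373 45.0 -> d [0.037 1.414 0.032] turn -0.167
```

```bash
python3 -m creep '[[0,0.2,0,0],[0.01,0.4,0,0],[0.02,0.6,0,0],[0.02,0.8,0,0],[0.02,1,0,0]]'
python3 -m creep '[[0.01,0.2,0,-0.08],[0.017,0.41,0,-0.167],[0.017,0.41,0,-0.167],[0.017,0.41,0,-0.167],[0.017,0.41,0,-0.167]]'
python3 - <<'E'
from h import *
for n in("top","scene"):
    p,d=cams.camera(n);np.savez(n+"4.npz",p=p,d=d)
    cv2.imwrite(f"pics/{n}4.png",p[:,:,::-1])
a=cv2.imread("pics/top4.png")[130:250,190:310];b=cv2.imread("pics/scene4.png")[110:230,230:350]
cv2.imwrite("pics/c4.png",np.hstack([cv2.resize(x,(400,400),interpolation=cv2.INTER_CUBIC) for x in(a,b)]))
go(.553,.0152,.104,106)
E
```

```text
time: 8.8
eef_pos: [0.5558, -0.0656, 0.1076]
ee_rot: [0.027, -3.14, -0.0]
force: [-0.3, -0.3, -1.7]
grip_width: 0.368
grasp_force: 45.0
time: 9.43
eef_pos: [0.5517, 0.0142, 0.1083]
ee_rot: [0.435, -3.111, -0.0]
force: [-0.4, -0.8, -0.4]
grip_width: 0.368
grasp_force: 45.0
t 9.53 at [0.5518 0.0142 0.1085] yaw 105.93 tilt 0.01 F [ 0.5 -0.7 -1.9] grip 0.368 45.0 -> d [-0.007  0.003  0.023] turn -0.001
```

View pics/c4.png

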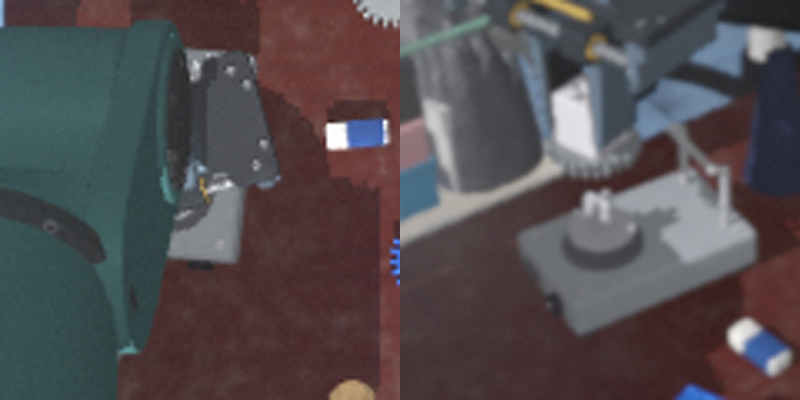

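The held gear hangs over the spindle in the scene view: rim at about (287,157), spindle at (290,171). The top view is blocked. I'll fit the rim in the scene cloud before and after gripping, to check how the gear sits in the hand.

Run:
```python
from h import *
from scipy.optimize import least_squares
def fit(n,c,z0,R=.030):
    P=cloud("scene",np.load(n)["d"]);c=np.array(c)
    for _ in range(4):
        r=np.hypot(*(P[...,:2]-c).transpose(2,0,1))
        m=(P[...,2]>z0+.002)&(P[...,2]<z0+.008)&(r>.024)&(r<.035)
        q=P[m][:,:2];c=least_squares(lambda k:np.hypot(*(q-k).T)-R,c,loss="soft_l1",f_scale=.002).x
    return c,m.sum()
a=fit("scene0.npz",(.562,-.2687),0.);b=fit("scene4.npz",(.549,.013),.1197)
print(a,b)
print("gear now in top/robot frame:",np.array([.5652,-.2668])+b[0]-a[0])
go(.553,.0150,.06,106)
```

```text
(array([ 0.56512795, -0.26520853]), np.int64(86)) (array([0.55198063, 0.01543515]), np.int64(76))
gear now in top/robot frame: [0.55205269 0.01384368]
t 9.53 at [0.5518 0.0142 0.1085] yaw 105.93 tilt 0.01 F [ 0.5 -0.7 -1.9] grip 0.368 45.0 -> d [-0.007  0.002  0.243] turn -0.001
```

```bash
python3 -m creep '[[-0.003,0.003,0.07,0],[-0.003,0.003,0.14,0],[-0.003,0.003,0.19,0],[-0.003,0.003,0.2,0],[-0.003,0.003,0.2,0]]'
python3 -m creep '[[0,0,0.01,0],[0,0,0.02,0],[0,0,0.025,0],[0,0,0.025,0]]'
```

```text
time: 10.15
eef_pos: [0.5522, 0.0158, 0.0686]
ee_rot: [0.438, -3.111, -0.0]
force: [-0.3, -0.2, 0.2]
grip_width: 0.37
grasp_force: 45.0
time: 10.65
eef_pos: [0.5522, 0.0157, 0.0637]
ee_rot: [0.438, -3.111, -0.0]
force: [-0.7, 0.3, -1.7]
grip_width: 0.369
grasp_force: 45.0
```

```bash
python3 -m creep '[[0,0,0.01,0],[0,0,0.02,0],[0,0,0.03,0],[0,0,0.03,0]]'
python3 -c "
from h import *
go(.552,.0150,.06,106)"
```

```text
time: 11.15
eef_pos: [0.5521, 0.0157, 0.0575]
ee_rot: [0.438, -3.111, -0.0]
force: [0.6, -0.2, -1.7]
grip_width: 0.369
grasp_force: 45.0
t 11.15 at [0.5521 0.0157 0.0575] yaw 106.02 tilt 0.02 F [ 0.6 -0.2 -1.7] grip 0.369 45.0 -> d [ 0.001 -0.003 -0.012] turn 0.0
```

It's 9 mm down with no contact force, so the splines are meshing. Continuing.

```bash
python3 -m creep '[[0,0,0.02,0],[0,0,0.04,0],[0,0,0.06,0],[0,0,0.075,0],[0,0,0.075,0]]'
python3 -m creep '[[0,0,0.015,0],[0,0,0.03,0],[0,0,0.03,0],[0,0,0.03,0]]' - 60
```

```text
time: 11.78
eef_pos: [0.552, 0.0157, 0.0425]
ee_rot: [0.438, -3.111, -0.0]
force: [-0.4, -0.2, -0.2]
grip_width: 0.368
grasp_force: 45.0
time: 12.28
eef_pos: [0.5525, 0.0157, 0.0369]
ee_rot: [-0.438, 3.11, -0.0]
force: [0.0, -0.1, 3.9]
grip_width: 0.372
grasp_force: 60.0
```

Spring contact is felt at +4 N, as expected. About 4 to 5 mm remain to the stop.

```bash
python3 -m creep '[[0,0,0.01,0],[0,0,0.02,0],[0,0,0.02,0],[0,0,0.02,0]]'
python3 -m creep '[[0,0,0.005,0],[0,0,0.01,0],[0,0,0.01,0],[0,0,0.01,0]]'
```

```text
time: 12.78
eef_pos: [0.5524, 0.0158, 0.0329]
ee_rot: [-0.438, 3.11, -0.0]
force: [-0.3, 0.0, 6.4]
grip_width: 0.37
grasp_force: 60.0
time: 13.28
eef_pos: [0.5526, 0.0158, 0.0325]
ee_rot: [-0.438, 3.111, -0.0]
force: [-13.3, 0.3, 40.8]
grip_width: 0.369
grasp_force: 60.0
```

```bash
python3 -m creep '[[0,0,-0.004,0],[0,0,-0.004,0],[0,0,-0.004,0],[0,0,-0.004,0]]'
python3 - <<'E'
from h import *
p,d=cams.camera("scene");cv2.imwrite("pics/c5.png",cv2.resize(p[110:230,230:350,::-1],(560,560),interpolation=cv2.INTER_CUBIC))
go(.5525,.0158,.0325,106)
E
```

```text
time: 13.78
eef_pos: [0.5526, 0.0158, 0.0326]
ee_rot: [-0.438, 3.111, -0.0]
force: [-8.5, -0.4, 26.7]
grip_width: 0.37
grasp_force: 60.0
t 13.82 at [0.5526 0.0158 0.0327] yaw 106.02 tilt 0.02 F [-8.3 -0.4 27. ] grip 0.37 60.0 -> d [0.    0.    0.001] turn 0.0
```

View pics/c5.png

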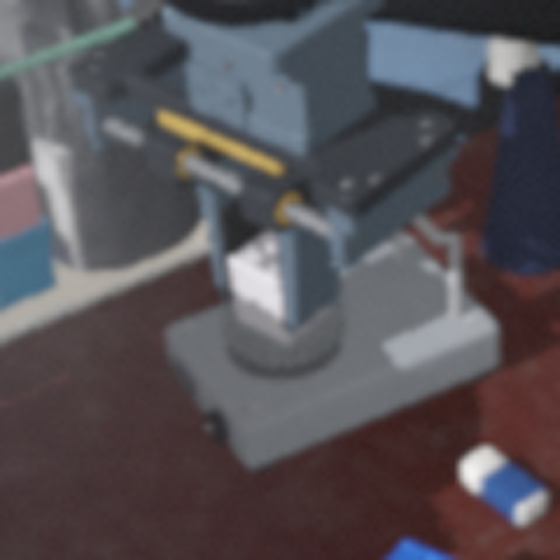

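The gear sits flat on the plate over the winder at crop (285,310), still held. The TCP stopped 8 mm below plate contact, with spring forces matching and a hard stop at 27 N. Bystanders look untouched.

```bash
python3 -c "
from plant import job
print(job.hand_in())"
```

```text
the job is handed in; nothing more can be done
None
```

I fitted the drive gear on the winder's spindle and handed the job in with it still gripped at 60 N and pressed against the spring plate's stop with about 27 N. Hand-in returned no verdict; it took about 14 s of the 40 s, and I saw nothing move that should have stayed put.

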